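Slide the tall bottle case home into its display bay

TASK

Set up the tasting table: with the fingertips, push the tall copper-footed bottle case low down on the copper-clad step at its foot so that it slides along the table, upright and slowly, into the display bay until its back sits flush against the bay's back rail, square to it and about midway between the two cheeks. Do not tip it, lift it, pinch it or press on its upper part or the bottles, and leave the glasses, the jar and the small bottle around it where they are. Finish with the gripper clear of everything.

Things in the scene. Friction and masses are not known exactly. Their poses are not given: they have to be found in the camera images.
- case: Tall bottle case: upright open wooden box 80 mm deep (its x), 140 wide (its y), walls 160 high, 8 thick; two corked bottles, fast in it, stick out to 254 mm. A solid step, 65 deep, 140 wide, 40 high, copper kick strip round it, juts from its foot towards the robot. 0.65 to 1 kg, slides at 3 to 7 N. Origin: on the underside below the tall box's centre, z up; x from the step to the back.
- kick (a point): Where to push: middle of the step's upright copper front face, 105 mm before the case's origin along -x, 20 mm up. Pushed here, the case slides; pushed high on the tall box it tips over backwards. The case starts 100 to 120 mm short of home along the bay's x, up to 25 mm aside and turned up to 0.25 rad from the bay.
- bay: Docking bay fixed to the table: dark grey flush pad, a back rail and two cheeks of dark wood (45 mm long, 20 thick, 40 high, 180 apart inside) that come forward from the rail's ends. Origin: on the table, where the case's origin lies when home and centred. x points into the bay, away from the robot; cheeks run from x = -5 to +40 mm, inner faces at y = -90 and +90 mm; open side to -x.
- rail (a point): Middle of the top front edge of the bay's back rail, 40 mm beyond the bay's origin along its x. Rail 220 mm wide, 20 thick, 60 high, brass line on top. The case's flat back (40 mm behind its origin) comes flush against its front face.
- tumbler_red: Loose clear tumbler with reddish botanicals, 64 mm across, 78 mm high, standing beside the case, on either side; leave alone. Origin: centre of its underside.
- tumbler_black: Loose clear tumbler with black berries, 64 mm across, 78 mm high, standing beside the case, on either side; leave alone. Origin: centre of its underside.
- tumbler_far: Loose clear tumbler with tan botanicals, 64 mm across, 78 mm high, out on the left side or, swapped with the goblet, the right; leave alone. Origin: centre of its underside.
- dropper: Small amber bottle with a black cap, 44 mm across, 100 mm high, beside the bay; leave alone. Origin: centre of its underside.
- jar: Clear jar with a brass lid, 70 mm across, 85 mm high, beside the bay; leave alone. Origin: centre of its underside.
- goblet: Stemmed tasting glass, 72 mm across, 165 mm high, out on the right side or, swapped with the tan tumbler, the left; leave alone. Origin: centre of its underside.

How it is judged:
By the outcome, as a careful person would: the job done as asked, in the order asked, and still so for the second after the job is handed in, with the robot touching nothing.
It also fails if it takes over 42 s, if anything falls off the work surface, if the arm or the gripper's body presses on something with over 40 N, if the wrist force passes 120 N, or if a joint passes its speed limit or range.

ROBOT

A 6-joint arm with a two-finger parallel gripper is mounted at the origin on the work surface. World frame = base frame: x ahead of the robot, y to its left, z up, the work surface at z = 0. Lengths are in m, angles in rad, forces in N, time in s.
With the tool pointing down it reaches from about 0.2 to 0.875 m from the base axis. Payload 3.4 kg.
Tool frame: the origin (TCP) lies between the finger pads; the fingertips stand 25 mm ahead of it and the grasp point (between the pads) lies 6 mm ahead of it (manip.tips_ahead is the distance from the TCP to the fingertips, in m); x points along the fingers, y is the direction in which the jaws open and shut, and the axes are right-handed (so a half turn about x gives the same grasp; the last joint's range is limited). The gripper opens to 94 mm and grips with 3 to 60 N. Pads are 16 mm wide; open, the fingers measure 119 mm over their backs; the gripper's body (75 mm by 177 mm) begins 78 mm behind the grasp point.
Start: joints at [1.173, 0.276, 1.505, -0, 1.361, -0.121], TCP at [0.157, 0.553, 0.23] pointing down, gripper open.
Joint ranges: [-2.89, 2.89], [-0.75, 2.08], [0.22, 2.7], [-1.18, 4.32], [0.11, 2.71], [-2.7, 2.7]. Speed limits (rad/s): [2.57, 2.57, 3.14, 3.14, 3.14, 3.14].

INTERFACE

Orientations are given as a unit quaternion [x, y, z, w].
In Python, from workcell import manip gives the robot as it stands. The module is installed in compiled form; this text tells all that it offers.
- The arm moves only by the tool send_rows, never from a script. Its arguments are lists of equal length, an entry for each row: "xyz": the shift along the tool's x, y, z in m, a list of three; "spin": the turn about the tool's x in rad; "hand": the gripper's target within -1 to 1 (shut at 1, half-way at 0, fully open at -1). A call has 1 to 5 rows; each row is the pose to reach, as a shift and turn from the pose commanded when the call began, along the tool's axes at that moment; what a row does not reach only later rows make up. A row lasts 1/10 s, in which the tool goes at most 50 mm and 8.59 degrees, less where a joint would pass 70% of its speed; a pose out of reach is approached as far as the arm can. A call with a gripper value outside its range is refused whole. The fingers move at their own pace and stop on an object; "squeeze" is the grip in N (left out, the last holds). Time passes only in rows, so rows that repeat a pose let the fingers close. It gives the time, the measured TCP pose, the force and the opening at its end, in the units of the state.
- manip.read_state(): the state, without advancing time (a new reading comes with each control period).
- manip.snapshot(name): name is "scene" or "top" or "wrist"; returns a dict with "image" (384x512x3 uint8, red, green, blue), "depth" (384x512 float32, m along the optical axis (not along the pixel's ray), 0 where there is no reading), "K" (3x3 intrinsics, pixels), "rvec" (rotation vector, rad) and "tvec" (3), from world to camera coordinates, as OpenCV has them; the wrist camera has in their place "mount" (4x4, takes a point from camera to tool coordinates, whose origin is the TCP and whose axes are the tool frame's). Camera axes: x right, y down, z forward; pixel columns grow to the right and rows downward; lengths in m; the calibration is good to about 2 mm. The wrist camera is an equidistant fisheye: a pixel r from the principal point sees the ray r / f radians off the axis. A picture is of the moment at which its call begins: read the wrist's pose just before it.
- manip.finish_job(): hands the job in, once; it reports no verdict.
The state is a dict: "time_s": time; "joints": joint angles; "qvel": joint speeds; "effort": joint torques, N m; "tool_pos": TCP position; "orientation": TCP orientation; "force": force on the tool from outside, world axes, zero at the start; "torque": the same for the moment, N m; "width": finger opening in m.
Only numpy, scipy, OpenCV 4.12 (cv2) and the standard library are available. Lean on these libraries where they do the work, as an engineer would, in place of code of your own. Each camera call takes 0.05 s, during which the arm holds its last target.

## Working session

There is one attempt and no reset: what is moved stays moved. The work goes in short steps, Python scripts to look and compute and a tool call to move; the robot and the scene stay as the last step left them, time stands still between calls to the robot, and variables do not carry over. Pictures are saved under pics/ and viewed, and the job is handed in when it is done.

Besides the shell and the picture viewer there is one more tool, called after "Emit:" by a JSON object that holds its "fn" and its "kwargs", one argument or row to a line. send_rows: Moves the arm, as the interface text tells. Its arguments: {"type":"object","properties":{"xyz":{"type":"array","items":{"type":"array","items":{"type":"number"}}},"spin":{"type":"array","items":{"type":"number"}},"hand":{"type":"array","items":{"type":"number"}},"squeeze":{"type":"number"}},"required":["xyz","spin","hand"]}

```bash
mkdir -p pics; cat > h.py <<'E'
import numpy as np,cv2
from workcell import manip
from scipy.spatial.transform import Rotation as R
def cloud(s):
    d=s['depth'];K=s['K'];h,w=d.shape
    u,v=np.meshgrid(np.arange(w),np.arange(h))
    P=np.stack([(u-K[0,2])/K[0,0]*d,(v-K[1,2])/K[1,1]*d,d],-1)
    Rm=cv2.Rodrigues(np.array(s['rvec'],float))[0]
    W=(P-np.array(s['tvec']).ravel())@Rm
    W[d==0]=np.nan
    return W
def save(s,n): cv2.imwrite('pics/'+n+'.png',s['image'][:,:,::-1])
E
python3 - <<'E'
from h import *
for n in('scene','top'):
    s=manip.snapshot(n);save(s,n+'1');np.savez(n+'1.npz',**s)
    im=cv2.resize(s['image'][:,:,::-1],(768,576));cv2.imwrite(f'pics/{n}1b.png',im)
st=manip.read_state();print(st)
E
```

```text
{'time_s': 0.1, 'joints': array([ 1.17300116e+00,  2.76554153e-01,  1.50598357e+00, -1.75771883e-05,
        1.36070139e+00, -1.21074654e-01]), 'qvel': array([ 0.00036199, -0.00109468, -0.00221824,  0.00081317, -0.00159725,
       -0.0002827 ]), 'effort': array([ 2.25986783e-03, -4.05454051e+01, -2.37779260e+01,  7.06503773e-02,
        2.99164234e-02, -3.29573902e-05]), 'tool_pos': array([0.15696478, 0.55268372, 0.22968759]), 'orientation': array([ 0.09695811,  0.7004927 , -0.09808649,  0.70020579]), 'force': array([-0.29696087, -0.31468405, -0.99024694]), 'torque': array([-0.01563353, -0.00489173,  0.00163275]), 'width': 0.09366470004552305}
```

View pics/scene1b.png

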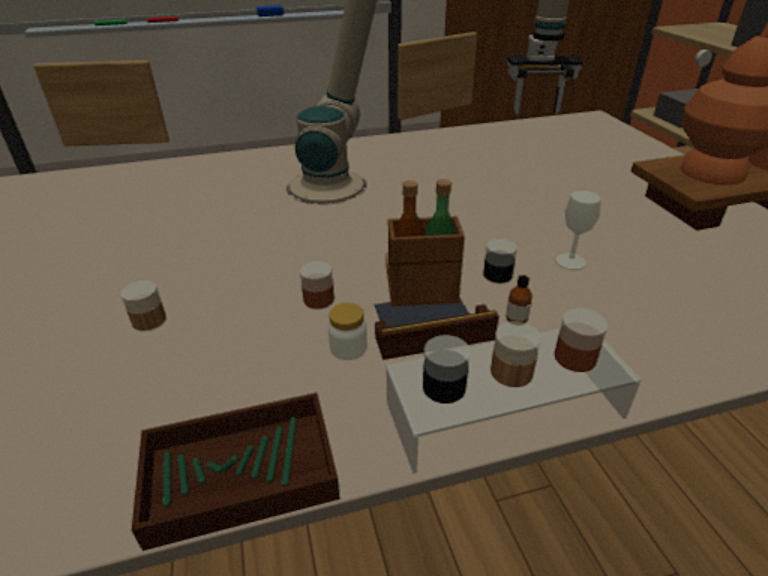

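View pics/top1b.png

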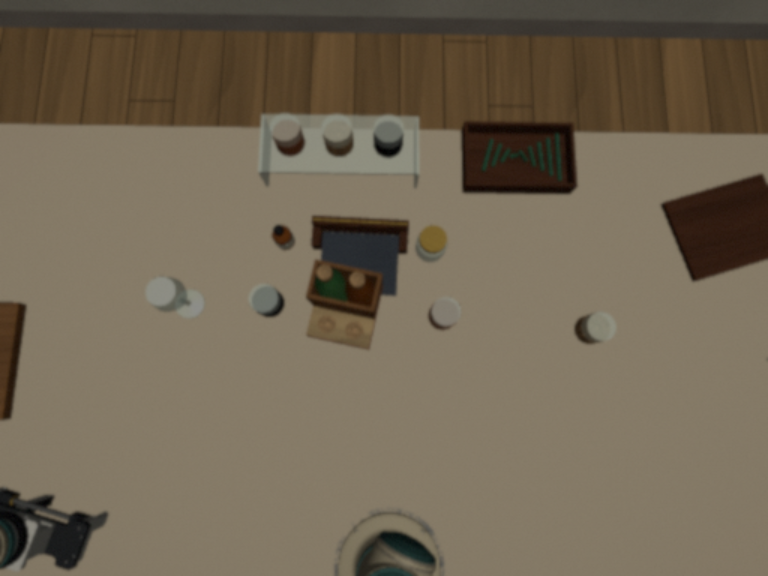

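The top view shows the case at about (343,290), its step at (340,328), and the bay with its rail at (360,220). Both are in the 768x576 view, where up is +x and left is +y. Next I'll measure them from depth.

```bash
cat >> h.py <<'E'
def rect(m,W):
    p=W[m][:,:2].astype(np.float32); return cv2.minAreaRect(p)
def comps(W,z0,z1,box,minn=15):
    m=(W[...,2]>z0)&(W[...,2]<z1)&(W[...,0]>box[0])&(W[...,0]<box[1])&(W[...,1]>box[2])&(W[...,1]<box[3])
    n,l,_,_=cv2.connectedComponentsWithStats(m.astype(np.uint8))
    for i in range(1,n):
        k=l==i
        if k.sum()<minn: continue
        c,sz,a=rect(k,W); v,u=np.nonzero(k)
        print(z0,k.sum(),'px',u.mean().round(),v.mean().round(),'c',np.round(c,4),'sz',np.round(sz,4),'ang',round(a,2),'z',np.median(W[k][:,2]).round(4))
        print('   box',np.round(cv2.boxPoints((c,sz,a)),4).tolist())
E
python3 - <<'E'
from h import *
s=dict(np.load('top1.npz'));W=cloud(s)
b=(0.2,0.85,-0.45,0.45)
for z0,z1 in((.033,.047),(.052,.068),(.07,.095),(.15,.17)):comps(W,z0,z1,b)
print(s['K'],W[192,256])
E
```

```text
0.033 85 px 333.0 124.0 c [ 0.8299 -0.2519] sz [0.0103 0.1639] ang 0.93 z 0.0405
   box [[0.8234000205993652, -0.17000000178813934], [0.8259999752044678, -0.33390000462532043], [0.8363000154495239, -0.3337000012397766], [0.8337000012397766, -0.16979999840259552]]
0.033 48 px 371.0 125.0 c [ 0.8296 -0.384 ] sz [0.0079 0.0885] ang 0.44 z 0.0392
   box [[0.8253999948501587, -0.33980000019073486], [0.8260999917984009, -0.42829999327659607], [0.833899974822998, -0.42820000648498535], [0.8331999778747559, -0.33970001339912415]]
0.033 122 px 217.0 155.0 c [0.7045 0.1144] sz [0.1338 0.0462] ang 89.42 z 0.0396
   box [[0.6807000041007996, 0.04780000075697899], [0.7268999814987183, 0.04729999974370003], [0.7282999753952026, 0.181099995970726], [0.6819999814033508, 0.18160000443458557]]
0.033 102 px 266.0 159.0 c [0.6979 0.0028] sz [0.0778 0.0464] ang 87.38 z 0.0393
   box [[0.6729000210762024, -0.03500000014901161], [0.7192000150680542, -0.03709999844431877], [0.7228000164031982, 0.0406000018119812], [0.6765000224113464, 0.04270000010728836]]
0.033 18 px 192.0 162.0 c [0.688  0.2361] sz [0.011
[... 4106 characters left out ...]
-0.41929998993873596]]
0.15 634 px 229.0 191.0 c [0.5677 0.0963] sz [0.14   0.0804] ang 78.4 z 0.1596
   box [[0.5142999887466431, 0.03579999879002571], [0.5929999947547913, 0.019600000232458115], [0.6212000250816345, 0.15680000185966492], [0.5424000024795532, 0.17299999296665192]]
0.15 152 px 114.0 195.0 c [0.5513 0.4383] sz [0.023 0.058] ang 89.57 z 0.1641
   box [[0.5221999883651733, 0.4269999861717224], [0.5802000164985657, 0.42660000920295715], [0.5803999900817871, 0.4494999945163727], [0.5223000049591064, 0.44999998807907104]]
[[348.22047789   0.         259.29638421]
 [  0.         348.22047789 191.11559765]
 [  0.           0.           1.        ]] [0.5924678  0.01519819 0.00124854]
```

```bash
cat >> h.py <<'E'
def go(x,y,z,yaw,st=None):
    """shift in tool axes & spin so tool z' (horizontal) points along heading yaw"""
    st=st or manip.read_state();T=R.from_quat(st['orientation']).as_matrix()
    d=np.array([x,y,z])-st['tool_pos']
    best=None
    for sg in(1,-1):
        h=sg*np.array([np.cos(yaw),np.sin(yaw),0])
        a=np.arctan2(-(T[:,1]@h),T[:,2]@h) # rot about x by a: z' = -sin a*y+cos a*z
        if best is None or abs(a)<abs(best):best=a
    print('t',st['time_s'].__round__(2),'pos',st['tool_pos'].round(4),'F',st['force'].round(1),'w',round(st['width'],3),'| shift',(T.T@d).round(4),'spin',round(best,4),'| joints',st['joints'].round(2))
E
python3 - <<'E'
from h import *
st=manip.read_state();print(R.from_quat(st['orientation']).as_matrix().round(3))
go(.418,.127,.23,-.203)
s=manip.snapshot('wrist');print(s['K'],s['mount'].round(3))
E
```

```text
[[-0.001  0.273  0.962]
 [-0.002  0.962 -0.273]
 [-1.    -0.002 -0.   ]]
t 0.1 pos [0.157  0.5527 0.2297] F [-0.3 -0.3 -1. ] w 0.094 | shift [ 2.000e-04 -3.382e-01  3.674e-01] spin -0.0737 | joints [ 1.17  0.28  1.51 -0.    1.36 -0.12]
[[297.31863964   0.         254.84667881]
 [  0.         297.31863964 190.66631388]
 [  0.           0.           1.        ]] [[ 0.001 -0.248  0.969 -0.154]
 [ 1.     0.001 -0.001  0.   ]
 [-0.001  0.969  0.248 -0.072]
 [ 0.     0.     0.     1.   ]]
```

Emit:
{"fn": "send_rows", "kwargs": {
  "xyz": [
    [0, -0.02, 0.022],
    [0, -0.05, 0.055],
    [0, -0.08, 0.088],
    [0, -0.11, 0.121],
    [0, -0.14, 0.154]
  ],
  "spin": [-0.01, -0.02, -0.03, -0.04, -0.05],
  "hand": [-1, -1, -1, -1, -1]
}}

```text
time_s: 0.65
tool_pos: [0.2675, 0.3748, 0.2303]
orientation: [0.08, 0.703, -0.08, 0.703]
force: [0.7, -0.3, 0.7]
width: 0.0941
```

```bash
python3 -c "
from h import *
go(.418,.127,.23,-.203)"
```

```text
t 0.65 pos [0.2675 0.3748 0.2303] F [ 0.7 -0.3  0.7] w 0.094 | shift [ 0.0003 -0.2078  0.2022] spin -0.0226 | joints [ 0.8   0.1   1.73 -0.    1.31 -0.55]
```

Emit:
{"fn": "send_rows", "kwargs": {
  "xyz": [
    [0, -0.035, 0.035],
    [0, -0.07, 0.07],
    [0, -0.105, 0.105],
    [0, -0.14, 0.14],
    [0, -0.17, 0.17]
  ],
  "spin": [-0.01, -0.02, -0.02, -0.02, -0.02],
  "hand": [-1, -1, -1, -1, -1]
}}

```text
time_s: 1.15
tool_pos: [0.3952, 0.1703, 0.2305]
orientation: [0.073, 0.703, -0.073, 0.703]
force: [1.7, 0.3, 0.4]
width: 0.0937
```

Emit:
{"fn": "send_rows", "kwargs": {
  "xyz": [
    [0, 0, 0],
    [0, 0, 0],
    [0, 0, 0]
  ],
  "spin": [0, 0, 0],
  "hand": [-1, -1, -1]
}}

```text
time_s: 1.45
tool_pos: [0.3937, 0.1732, 0.2303]
orientation: [0.073, 0.704, -0.073, 0.703]
force: [0.1, 0.3, 0.3]
width: 0.0941
```

```bash
python3 -c "
from h import *
go(.418,.127,.037,-.203)"
```

```text
t 1.45 pos [0.3937 0.1732 0.2303] F [0.1 0.3 0.3] w 0.094 | shift [ 0.1932 -0.0404  0.0335] spin -0.0031 | joints [ 0.25  0.06  1.78  0.    1.3  -1.11]
```

Emit:
{"fn": "send_rows", "kwargs": {
  "xyz": [
    [0.02, -0.02, 0.015],
    [0.06, -0.04, 0.033],
    [0.105, -0.04, 0.033],
    [0.145, -0.04, 0.033],
    [0.175, -0.04, 0.033]
  ],
  "spin": [0, 0, 0, 0, 0],
  "hand": [-1, -1, -1, -1, -1]
}}

```text
time_s: 1.95
tool_pos: [0.4167, 0.1279, 0.0535]
orientation: [0.072, 0.704, -0.072, 0.703]
force: [-0.8, 0.0, 0.0]
width: 0.094
```

Emit:
{"fn": "send_rows", "kwargs": {
  "xyz": [
    [0.01, 0, 0],
    [0.017, 0, 0],
    [0.017, 0, 0],
    [0.017, 0, 0]
  ],
  "spin": [0, 0, 0, 0],
  "hand": [-1, -1, -1, -1]
}}

```text
time_s: 2.35
tool_pos: [0.4196, 0.1272, 0.0396]
orientation: [0.073, 0.702, -0.072, 0.704]
force: [-0.1, -0.2, -0.1]
width: 0.0941
```

```bash
cat >> h.py <<'E'
bx,by,byaw=0.6828,0.0732,-0.0442
def case(n,pose=None):
    st=manip.read_state();s=manip.snapshot('top');W=cloud(s);save(s,n)
    m=(W[...,2]>.148)&(W[...,2]<.168)&(W[...,0]>.5)&(W[...,0]<.75)&(W[...,1]>-.02)&(W[...,1]<.2)
    nn,l,stt,_=cv2.connectedComponentsWithStats(m.astype(np.uint8),connectivity=8)
    k=l==(1+np.argmax(stt[1:,4]));c,sz,a=rect(k,W)
    if sz[0]<sz[1]: a-=90
    yaw=np.deg2rad((a-90+90)%180-90)
    d=np.array(c)-[bx,by];e=np.array([np.cos(byaw),np.sin(byaw)]);f=np.array([-e[1],e[0]])
    print('case',np.round(c,4),'sz',np.round(sz,4),'yaw',round(yaw,4),'n',k.sum(),'| bay x',round(d@e,4),'y',round(d@f,4),'dyaw',round(yaw-byaw,4), 'z',np.median(W[k][:,2]).round(4))
    T=R.from_quat(st['orientation']).as_matrix();d=st['tool_pos'][:2]-[bx,by]
    print('tool bay x',round(d@e,4),'y',round(d@f,4),'yaw-byaw',round(np.arctan2(T[1,2],T[0,2])-byaw,4),'z',st['tool_pos'][2].round(4),'F',st['force'].round(1),'t',round(st['time_s'],2))
E
python3 -c "
from h import *
case('t2')
go(.418,.127,.037,-.203)
s=manip.snapshot('wrist');save(s,'w2')"
```

```text
case [0.568  0.0964] sz [0.1404 0.0806] yaw -0.2036 n 627 | bay x -0.1157 y 0.0181 dyaw -0.1594 z 0.1592
tool bay x -0.2653 y 0.0423 yaw-byaw -0.1617 z 0.0396 F [-0.1 -0.2 -0.1] t 2.35
t 2.4 pos [0.4197 0.1271 0.0397] F [-0.1  0.8 -0.6] w 0.094 | shift [ 0.0027 -0.0004 -0.0017] spin -0.0032 | joints [ 0.13  0.28  2.07  0.    0.79 -1.23]
```

View pics/t2.png

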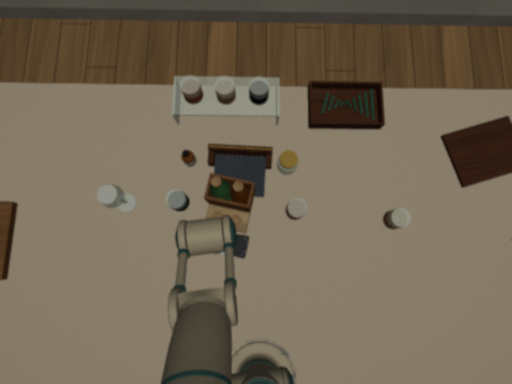

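View pics/w2.png

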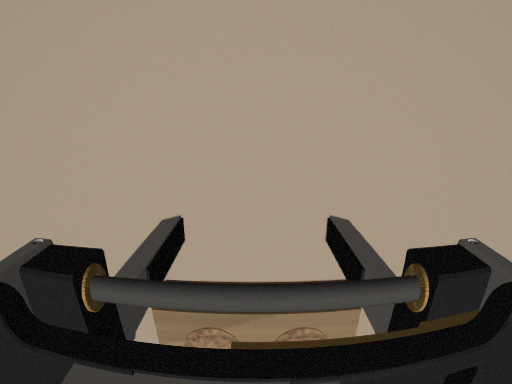

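```bash
python3 -c "
from h import *
s=manip.snapshot('top');W=cloud(s)
m=(W[...,0]<.53)&(W[...,0]>.3)&(abs(W[...,1]-.11)<.15)
for z in np.arange(.05,.6,.04):
    k=m&(W[...,2]>z)&(W[...,2]<z+.04)
    if k.sum()>3: print(round(z,2),k.sum(),'xmax',W[k][:,0].max().round(3),'y',W[k][:,1].min().round(3),W[k][:,1].max().round(3))
"
```

```text
0.05 42 xmax 0.53 y 0.034 0.259
0.09 43 xmax 0.53 y 0.034 0.109
0.13 379 xmax 0.53 y 0.033 0.11
0.17 9 xmax 0.384 y 0.104 0.114
0.21 5 xmax 0.381 y 0.117 0.123
0.37 24 xmax 0.464 y 0.061 0.165
0.41 2022 xmax 0.463 y 0.06 0.191
0.45 383 xmax 0.407 y 0.059 0.18
0.49 278 xmax 0.352 y 0.053 0.171
0.53 557 xmax 0.329 y 0.054 0.167
0.57 170 xmax 0.311 y 0.055 0.13
```

Emit:
{"fn": "send_rows", "kwargs": {
  "xyz": [
    [0.002, 0, 0.008],
    [0.003, 0, 0.018],
    [0.003, 0, 0.025],
    [0.003, 0, 0.029],
    [0.003, 0, 0.032]
  ],
  "spin": [0, 0.0, 0, 0, 0],
  "hand": [-1, -1, -1, -1, -1]
}}

```text
time_s: 3.0
tool_pos: [0.4505, 0.1198, 0.0354]
orientation: [0.073, 0.703, -0.073, 0.703]
force: [0.1, 0.4, -0.3]
width: 0.094
```

Emit:
{"fn": "send_rows", "kwargs": {
  "xyz": [
    [0, 0, 0.002],
    [0, 0, 0.004],
    [0, 0, 0.006],
    [0, 0, 0.008],
    [0, 0, 0.01]
  ],
  "spin": [0, 0.0, 0, 0, 0],
  "hand": [-1, -1, -1, -1, -1]
}}

```text
time_s: 3.5
tool_pos: [0.4582, 0.1182, 0.0354]
orientation: [0.073, 0.704, -0.073, 0.702]
force: [-5.0, 1.1, 3.8]
width: 0.0938
```

```bash
python3 -c "
from h import *
case('t3')"
```

```text
case [0.5678 0.0965] sz [0.1404 0.0808] yaw -0.2026 n 552 | bay x -0.1159 y 0.0182 dyaw -0.1584 z 0.1594
tool bay x -0.2263 y 0.035 yaw-byaw -0.1624 z 0.0354 F [-5.   1.1  3.8] t 3.5
```

Emit:
{"fn": "send_rows", "kwargs": {
  "xyz": [
    [0, -0.0002, 0.002],
    [0, -0.0004, 0.0045],
    [0, -0.0006, 0.0075],
    [0, -0.0008, 0.0105],
    [0, -0.001, 0.0135]
  ],
  "spin": [0, 0.0, 0, 0, 0],
  "hand": [-1, -1, -1, -1, -1]
}}

```text
time_s: 4.05
tool_pos: [0.4685, 0.1146, 0.0351]
orientation: [0.073, 0.706, -0.073, 0.7]
force: [-7.7, 0.9, 6.4]
width: 0.0942
```

```bash
python3 -c "
from h import *
case('t4')"
```

```text
case [0.5783 0.0926] sz [0.1398 0.081 ] yaw -0.2039 n 512 | bay x -0.1052 y 0.0148 dyaw -0.1597 z 0.1595
tool bay x -0.2159 y 0.0319 yaw-byaw -0.163 z 0.0351 F [-7.7  0.9  6.4] t 4.05
```

Emit:
{"fn": "send_rows", "kwargs": {
  "xyz": [
    [0, -0.0002, 0.003],
    [0, -0.0004, 0.006],
    [0, -0.0006, 0.009],
    [0, -0.0008, 0.012],
    [0, -0.001, 0.015]
  ],
  "spin": [0, 0.0, 0, 0, 0],
  "hand": [-1, -1, -1, -1, -1]
}}

```text
time_s: 4.6
tool_pos: [0.4831, 0.1105, 0.035]
orientation: [0.073, 0.706, -0.073, 0.701]
force: [-7.1, 2.4, 5.8]
width: 0.094
```

Emit:
{"fn": "send_rows", "kwargs": {
  "xyz": [
    [0, -0.0002, 0.003],
    [0, -0.0004, 0.006],
    [0, -0.0006, 0.009],
    [0, -0.0008, 0.012],
    [0, -0.001, 0.015]
  ],
  "spin": [0, 0.0, 0, 0, 0],
  "hand": [-1, -1, -1, -1, -1]
}}

```text
time_s: 5.1
tool_pos: [0.4976, 0.1065, 0.035]
orientation: [0.073, 0.706, -0.073, 0.701]
force: [-6.9, 2.4, 5.8]
width: 0.094
```

```bash
python3 -c "
from h import *
case('t5');s=manip.snapshot('scene');save(s,'s5')"
```

```text
case [0.6082 0.0844] sz [0.1407 0.0798] yaw -0.222 n 427 | bay x -0.075 y 0.0079 dyaw -0.1778 z 0.1594
tool bay x -0.1865 y 0.0251 yaw-byaw -0.163 z 0.035 F [-6.9  2.4  5.8] t 5.1
```

View pics/s5.png

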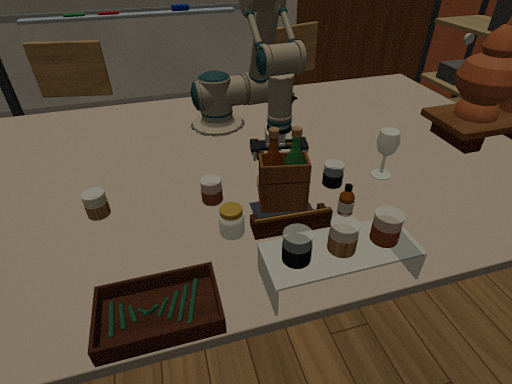

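Emit:
{"fn": "send_rows", "kwargs": {
  "xyz": [
    [0, -0.0001, 0.003],
    [0, -0.0002, 0.006],
    [0, -0.0003, 0.009],
    [0, -0.0004, 0.012],
    [0, -0.0005, 0.015]
  ],
  "spin": [0, 0.0, 0, 0, 0],
  "hand": [-1, -1, -1, -1, -1]
}}

```text
time_s: 5.7
tool_pos: [0.5122, 0.1029, 0.035]
orientation: [0.073, 0.706, -0.073, 0.701]
force: [-6.7, 2.4, 4.7]
width: 0.0937
```

Emit:
{"fn": "send_rows", "kwargs": {
  "xyz": [
    [0, -0.0001, 0.003],
    [0, -0.0002, 0.006],
    [0, -0.0003, 0.009],
    [0, -0.0004, 0.012],
    [0, -0.0005, 0.015]
  ],
  "spin": [0, 0.0, 0, 0, 0],
  "hand": [-1, -1, -1, -1, -1]
}}

```text
time_s: 6.2
tool_pos: [0.5268, 0.0993, 0.035]
orientation: [0.073, 0.706, -0.073, 0.701]
force: [-8.4, 2.2, 5.3]
width: 0.0938
```

```bash
python3 -c "
from h import *
case('t6')"; python3 -c "
import cv2;i=cv2.imread('pics/t6.png')[120:280,150:330];cv2.imwrite('pics/t6c.png',cv2.resize(i,None,fx=4,fy=3.6,interpolation=2))"
```

```text
case [0.6257 0.028 ] sz [0.0406 0.0803] yaw 1.397 n 164 | bay x -0.055 y -0.0477 dyaw 1.4412 z 0.1594
tool bay x -0.157 y 0.0192 yaw-byaw -0.1629 z 0.035 F [-8.4  2.2  5.3] t 6.2
```

View pics/t6c.png

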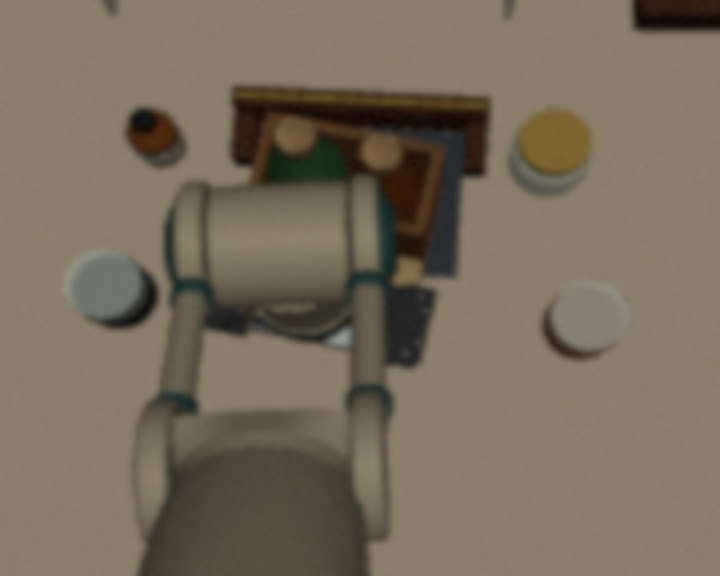

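```bash
sed -i 's/^    k=l==(1+np.argmax(stt\[1:,4\]));c,sz,a=rect(k,W)/    k=m;c,sz,a=rect(k,W)/' h.py; cat >> h.py <<'E'
def case2(n):
    case(n)
    # rail-independent: back edge line by fit of rim points
    s=manip.snapshot('top');W=cloud(s)
    m=(W[...,2]>.150)&(W[...,2]<.167)&(W[...,0]>.5)&(W[...,0]<.75)&(W[...,1]>-.03)&(W[...,1]<.2)
    P=W[m][:,:2]
    e=np.array([np.cos(byaw),np.sin(byaw)]);f=np.array([-e[1],e[0]])
    Q=np.c_[(P-[bx,by])@e,(P-[bx,by])@f]
    bins=np.arange(Q[:,1].min()+.006,Q[:,1].max()-.006,.005);L=[]
    for b in bins:
        q=Q[(Q[:,1]>=b)&(Q[:,1]<b+.005)]
        if len(q): L.append(q[np.argmax(q[:,0])])
    L=np.array(L);p=np.polyfit(L[:,1],L[:,0],1)
    r=L[:,0]-np.polyval(p,L[:,1]);g=abs(r)<.004;p=np.polyfit(L[g,1],L[g,0],1)
    print('back edge: slope->dyaw',round(-np.arctan(p[0]),4),'back x at y=0',round(p[1],4),'y range',Q[:,1].min().round(4),Q[:,1].max().round(4),'n',g.sum(),len(L))
E
python3 -c "
from h import *
case2('t7')"
```

```text
case [0.5852 0.0823] sz [0.1652 0.1865] yaw 1.3882 n 523 | bay x -0.0979 y 0.0047 dyaw 1.4324 z 0.1573
tool bay x -0.1559 y 0.0191 yaw-byaw -0.1628 z 0.035 F [-3.6  1.2  2.2] t 6.25
back edge: slope->dyaw 0.4676 back x at y=0 -0.019 y range -0.0727 0.0991 n 2 28
```

```bash
python3 - <<'E'
t=open('h.py').read()
a,b=t.split("def case(n")
new='''    T_=R.from_quat(st['orientation']).as_matrix();hd=T_[:2,2]/np.linalg.norm(T_[:2,2])
    m&=((W[...,:2]-st['tool_pos'][:2])@hd>.065)
'''
b=b.replace("    nn,l,",new+"    nn,l,")
b=b.replace("    P=W[m][:,:2]\n","    st=manip.read_state()\n"+new+"    P=W[m][:,:2]\n")
open('h.py','w').write(a+"def case(n"+b)
E
python3 -c "
from h import *
case2('t8')"
```

```text
case [0.6375 0.0774] sz [0.1402 0.0816] yaw -0.197 n 361 | bay x -0.0455 y 0.0022 dyaw -0.1528 z 0.1592
tool bay x -0.1558 y 0.0191 yaw-byaw -0.1629 z 0.035 F [-5.   1.1  2.9] t 6.35
back edge: slope->dyaw -0.1659 back x at y=0 -0.0059 y range -0.0727 0.0742 n 23 23
```

Emit:
{"fn": "send_rows", "kwargs": {
  "xyz": [
    [0, -0.0001, 0.0025],
    [0, -0.0002, 0.005],
    [0, -0.0003, 0.0075],
    [0, -0.0005, 0.01]
  ],
  "spin": [0, 0.0, 0, 0],
  "hand": [-1, -1, -1, -1]
}}

```text
time_s: 6.85
tool_pos: [0.5367, 0.0969, 0.035]
orientation: [0.073, 0.706, -0.073, 0.701]
force: [-6.6, 1.9, 6.1]
width: 0.0942
```

Emit:
{"fn": "send_rows", "kwargs": {
  "xyz": [
    [0, -0.0014, 0.0028],
    [0, -0.0028, 0.0056],
    [0, -0.0042, 0.0085],
    [0, -0.0055, 0.0114],
    [0, -0.0068, 0.0143]
  ],
  "spin": [-0.016, -0.032, -0.048, -0.064, -0.08],
  "hand": [-1, -1, -1, -1, -1]
}}

```text
time_s: 7.35
tool_pos: [0.5492, 0.087, 0.035]
orientation: [0.045, 0.708, -0.045, 0.703]
force: [-7.6, 1.9, 5.6]
width: 0.0941
```

```bash
python3 -c "
from h import *
case2('t9')"
```

```text
case [0.6604 0.0742] sz [0.1397 0.0813] yaw -0.1279 n 276 | bay x -0.0224 y 0.0 dyaw -0.0837 z 0.1591
tool bay x -0.1341 y 0.0079 yaw-byaw -0.0825 z 0.035 F [-7.6  1.9  5.6] t 7.35
back edge: slope->dyaw -0.0944 back x at y=0 0.0167 y range -0.0717 0.0706 n 10 20
```

Emit:
{"fn": "send_rows", "kwargs": {
  "xyz": [
    [0, -0.0014, 0.0026],
    [0, -0.0028, 0.0052],
    [0, -0.0042, 0.0078],
    [0, -0.0055, 0.0105],
    [0, -0.0069, 0.0132]
  ],
  "spin": [-0.016, -0.032, -0.048, -0.065, -0.082],
  "hand": [-1, -1, -1, -1, -1]
}}

```text
time_s: 7.95
tool_pos: [0.5614, 0.0783, 0.0349]
orientation: [0.016, 0.71, -0.016, 0.704]
force: [-6.8, 0.3, 4.8]
width: 0.0941
```

```bash
python3 -c "
from h import *
case2('t10')"
```

```text
case [0.6753 0.075 ] sz [0.142  0.0796] yaw -0.0759 n 231 | bay x -0.0076 y 0.0014 dyaw -0.0317 z 0.1592
tool bay x -0.1215 y -0.0003 yaw-byaw -0.0003 z 0.0349 F [-6.8  0.3  4.8] t 7.95
back edge: slope->dyaw -0.0038 back x at y=0 0.0301 y range -0.0685 0.0715 n 17 17
```

Emit:
{"fn": "send_rows", "kwargs": {
  "xyz": [
    [0, 0, 0.0015],
    [0, 0, 0.003],
    [0, 0, 0.0045],
    [0, 0, 0.006],
    [0, 0, 0.0075]
  ],
  "spin": [0, 0, 0, 0, 0],
  "hand": [-1, -1, -1, -1, -1]
}}

```text
time_s: 8.55
tool_pos: [0.5687, 0.078, 0.035]
orientation: [0.016, 0.71, -0.016, 0.704]
force: [-7.4, -0.3, 5.0]
width: 0.0941
```

Emit:
{"fn": "send_rows", "kwargs": {
  "xyz": [
    [0, 0, 0.0007],
    [0, 0, 0.0014],
    [0, 0, 0.002]
  ],
  "spin": [0, 0, 0],
  "hand": [-1, -1, -1]
}}

```text
time_s: 8.85
tool_pos: [0.5707, 0.0779, 0.0349]
orientation: [0.016, 0.71, -0.016, 0.704]
force: [-6.9, 0.6, 4.8]
width: 0.0942
```

```bash
python3 -c "
from h import *
case2('t11')"
```

```text
case [0.6829 0.0747] sz [0.14   0.0803] yaw -0.0463 n 211 | bay x 0.0001 y 0.0015 dyaw -0.0021 z 0.1589
tool bay x -0.1122 y -0.0003 yaw-byaw -0.0005 z 0.0349 F [-6.9  0.6  4.8] t 8.85
back edge: slope->dyaw -0.0223 back x at y=0 0.0372 y range -0.0685 0.0714 n 8 17
```

Emit:
{"fn": "send_rows", "kwargs": {
  "xyz": [
    [0, 0, 0.0005],
    [0, 0, 0.001],
    [0, 0, 0.0015]
  ],
  "spin": [0, 0, 0],
  "hand": [-1, -1, -1]
}}

```text
time_s: 9.25
tool_pos: [0.5714, 0.0778, 0.0349]
orientation: [0.016, 0.71, -0.016, 0.703]
force: [-9.8, 0.5, 7.9]
width: 0.0939
```

Emit:
{"fn": "send_rows", "kwargs": {
  "xyz": [
    [0, 0, 0.0005],
    [0, 0, 0.001],
    [0, 0, 0.001]
  ],
  "spin": [0, 0, 0],
  "hand": [-1, -1, -1]
}}

```text
time_s: 9.55
tool_pos: [0.5714, 0.0778, 0.035]
orientation: [0.016, 0.711, -0.016, 0.703]
force: [-10.1, 0.1, 7.5]
width: 0.094
```

Emit:
{"fn": "send_rows", "kwargs": {
  "xyz": [
    [0, 0, 0.0007],
    [0, 0, 0.0015],
    [0, 0, 0.0015],
    [0, 0, 0.0015]
  ],
  "spin": [0, 0, 0, 0],
  "hand": [-1, -1, -1, -1]
}}

```text
time_s: 9.95
tool_pos: [0.5713, 0.0778, 0.0349]
orientation: [0.016, 0.712, -0.016, 0.702]
force: [-13.0, 0.2, 10.5]
width: 0.094
```

```bash
python3 -c "
from h import *
case2('t12');print(manip.read_state()['torque'])"; python3 -c "
import cv2;i=cv2.imread('pics/t12.png')[120:280,150:330];cv2.imwrite('pics/t12c.png',cv2.resize(i,None,fx=4,fy=3.6,interpolation=2))"
```

```text
case [0.683  0.0747] sz [0.1401 0.0818] yaw -0.0351 n 217 | bay x 0.0001 y 0.0015 dyaw 0.0091 z 0.1592
tool bay x -0.1116 y -0.0003 yaw-byaw -0.0004 z 0.0349 F [-13.    0.2  10.5] t 9.95
back edge: slope->dyaw -0.0245 back x at y=0 0.0385 y range -0.0685 0.0713 n 9 17
[0.09546515 2.1348418  0.02521754]
```

View pics/t12c.png

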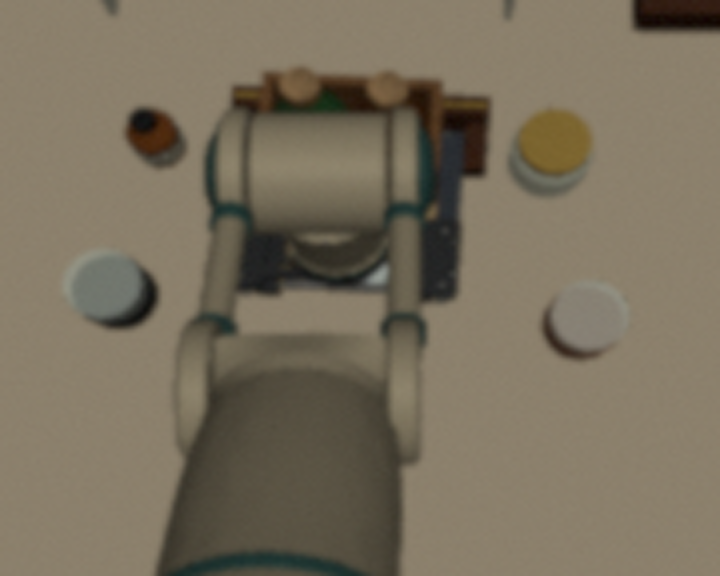

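The crop shows the case's back over the rail's front edge (y≈75–105) and centred between the cheeks. The tool has stopped advancing while the force rises, so the case is on the rail. I'll back straight off now.

Emit:
{"fn": "send_rows", "kwargs": {
  "xyz": [
    [0, 0, -0.002],
    [0, 0, -0.005],
    [0, 0, -0.01],
    [0, 0, -0.018],
    [0, 0, -0.03]
  ],
  "spin": [0, 0, 0, 0, 0],
  "hand": [-1, -1, -1, -1, -1]
}}

```text
time_s: 10.55
tool_pos: [0.5494, 0.079, 0.0356]
orientation: [0.016, 0.706, -0.016, 0.708]
force: [0.2, -0.2, -0.7]
width: 0.0941
```

Emit:
{"fn": "send_rows", "kwargs": {
  "xyz": [
    [0, 0, -0.03],
    [0, 0, -0.07],
    [0, 0, -0.11],
    [-0.02, 0, -0.15],
    [-0.05, 0, -0.18]
  ],
  "spin": [0, 0, 0, 0, 0],
  "hand": [-1, -1, -1, -1, -1]
}}

```text
time_s: 11.05
tool_pos: [0.3638, 0.087, 0.0844]
orientation: [0.016, 0.709, -0.016, 0.705]
force: [0.3, -0.3, 0.8]
width: 0.0943
```

```bash
python3 -c "
from h import *
case2('t13')
s=manip.snapshot('scene');cv2.imwrite('pics/s13.png',cv2.resize(s['image'][100:300,150:450,::-1],None,fx=2.6,fy=2.6,interpolation=2))
s=manip.snapshot('top');W=cloud(s)
for z0,z1 in((.033,.047),(.052,.068),(.07,.095),(.15,.17)):comps(W,z0,z1,(.47,.75,-.15,.3),40)
"; python3 -c "
import cv2;i=cv2.imread('pics/t13.png')[120:280,150:330];cv2.imwrite('pics/t13c.png',cv2.resize(i,None,fx=4,fy=3.6,interpolation=2))"
```

```text
case [0.6829 0.0747] sz [0.1401 0.0821] yaw -0.0391 n 572 | bay x 0.0 y 0.0015 dyaw 0.0051 z 0.1593
tool bay x -0.3193 y -0.0003 yaw-byaw -0.0006 z 0.0844 F [ 0.3 -0.3  0.8] t 11.05Traceback (most recent call last):
  File "<string>", line 3, in <module>
    case2('t13')
    ~~~~~^^^^^^^
  File "h.py", line 64, in case2
    r=L[:,0]-np.polyval(p,L[:,1]);g=abs(r)<.004;p=np.polyfit(L[g,1],L[g,0],1)
                                                  ~~~~~~~~~~^^^^^^^^^^^^^^^^^
    raise TypeError("expected non-empty vector for x")
TypeError: expected non-empty vector for x
```

View pics/t13c.png

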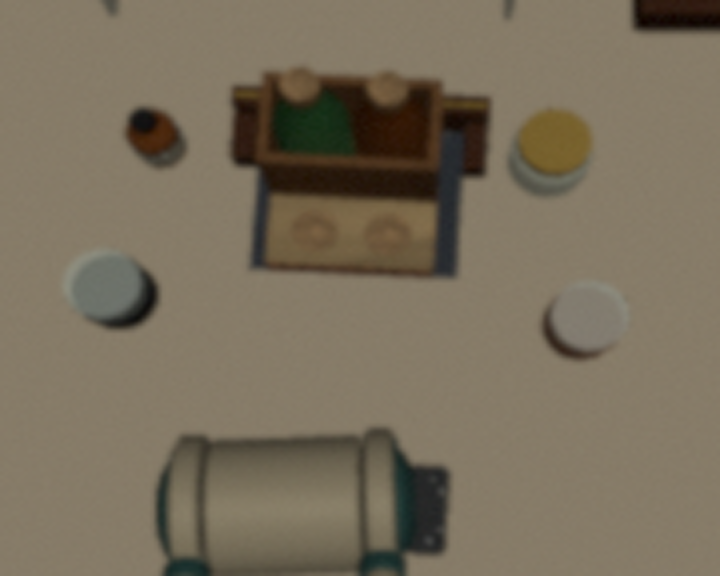

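```bash
python3 -c "
from h import *
s=manip.snapshot('scene');cv2.imwrite('pics/s14.png',cv2.resize(s['image'][100:300,150:450,::-1],None,fx=2.6,fy=2.6,interpolation=2))
s=manip.snapshot('top');W=cloud(s)
e=np.array([np.cos(byaw),np.sin(byaw)]);f=np.array([-e[1],e[0]])
def br(z0,z1,x0,x1):
    Q=np.c_[(W[...,:2]-[bx,by])@e.reshape(2,1),(W[...,:2]-[bx,by])@f.reshape(2,1)] if 0 else None
    d=W[...,:2]-[bx,by];X=d@e;Y=d@f
    k=(W[...,2]>z0)&(W[...,2]<z1)&(X>x0)&(X<x1)&(abs(Y)<.12)
    r=cv2.minAreaRect(np.c_[X[k],Y[k]].astype(np.float32));print(z0,k.sum(),np.round(r[0],4),np.round(r[1],4),round(r[2],2))
br(.035,.045,-.12,-.037); br(.152,.166,-.06,.06); br(.054,.066,.03,.07)
for z0,z1 in((.07,.095),):comps(W,z0,z1,(.47,.75,-.15,.31),40)
"
```

```text
0.035 797 [-0.0723  0.0016] [0.0668 0.1412] 0.09
0.152 514 [-0.0002  0.0015] [0.0819 0.14  ] 0.15
0.054 113 [0.0459 0.0001] [0.028  0.2178] 0.08
0.07 50 px 188.0 156.0 c [0.6979 0.2453] sz [0.0282 0.0328] ang 23.75 z 0.0744
   box [[0.6783999800682068, 0.25459998846054077], [0.6916000247001648, 0.22460000216960907], [0.7174000144004822, 0.23600000143051147], [0.704200029373169, 0.26600000262260437]]
0.07 274 px 288.0 159.0 c [ 0.6879 -0.0902] sz [0.0563 0.0585] ang 88.78 z 0.0842
   box [[0.6579999923706055, -0.1177000030875206], [0.7164999842643738, -0.11900000274181366], [0.7177000045776367, -0.06270000338554382], [0.6592000126838684, -0.061500001698732376]]
0.07 72 px 238.0 172.0 c [0.643  0.0766] sz [0.1344 0.002 ] ang 87.55 z 0.0836
   box [[0.63919997215271, 0.009499999694526196], [0.6410999894142151, 0.009399999864399433], [0.6468999981880188, 0.1437000036239624], [0.6449000239372253, 0.14380000531673431]]
0.07 308 px 175.0 199.0 c [0.553  0.2749] sz [0.0596 0.0618] ang 2.71 z 0.0772
   box [[0.5217999815940857, 0.3043000102043152], [0.5246999859809875, 0.2425999939441681], [0.5842999815940857, 0.24549999833106995], [0.5813999772071838, 0.30709999799728394]]
0.07 303 px 297.0 208.0 c [ 0.5294 -0.1174] sz [0.0626 0.0591] ang 0.21 z 0.0772
   box [[0.49799999594688416, -0.08799999952316284], [0.498199999332428, -0.14710000157356262], [0.5608000159263611, -0.1468999981880188], [0.5605999827384949, -0.0877000018954277]]
```

View pics/s14.png

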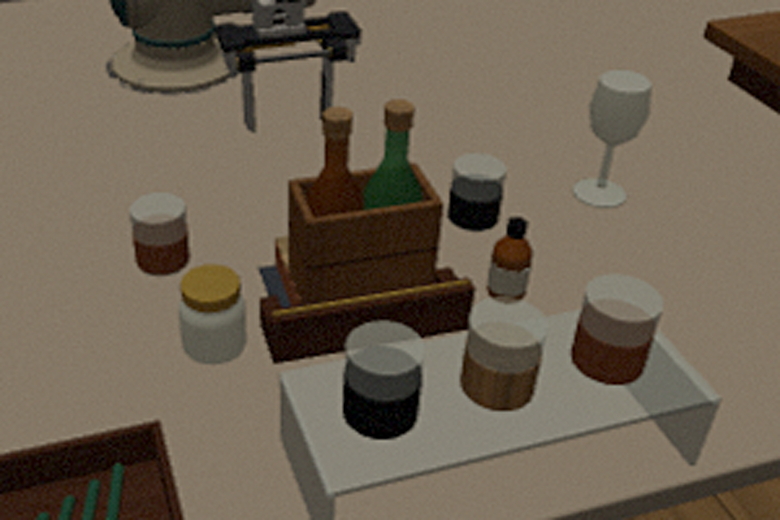

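The scene view shows the case upright and flush to the rail, with its back at about (370,285). The glasses, jar and bottle haven't moved, and the gripper is well clear at the top left. I'll let it settle, then hand in.

Emit:
{"fn": "send_rows", "kwargs": {
  "xyz": [
    [0, 0, 0],
    [0, 0, 0],
    [0, 0, 0]
  ],
  "spin": [0, 0, 0],
  "hand": [-1, -1, -1]
}}

```text
time_s: 11.55
tool_pos: [0.3695, 0.087, 0.0847]
orientation: [0.016, 0.707, -0.016, 0.706]
force: [-0.3, 0.3, 0.1]
width: 0.094
```

```bash
python3 -c "
from h import *
case('t15');print(manip.finish_job())"
```

```text
case [0.6832 0.0747] sz [0.14   0.0818] yaw -0.0428 n 578 | bay x 0.0003 y 0.0015 dyaw 0.0014 z 0.1591
tool bay x -0.3136 y -0.0 yaw-byaw -0.0009 z 0.0847 F [-0.3  0.3  0.1] t 11.55
the job is handed in; nothing more can be done
None
```

The case is home in the bay. I pushed it in with both open fingertips low on the copper step, at about 30 mm/s and slower near the rail. On the way I turned it square, pressed it onto the rail until it stopped moving (about 13 N forward), then backed straight off. The job was handed in at 11.6 s.

**Final position:** by the last top-camera measurement the case is within about 0.5 mm of home depth. It is 1.5 mm off the centre line and 0.001 rad off square. It is upright, with its rim at 159 mm.

**Surroundings:** tumbler_red, tumbler_black, the jar and the dropper measured within about 1 mm of where they started. I checked the goblet by eye only. I did not re-check tumbler_far, but the arm never went near it. The gripper is about 0.2 m clear of the case, with no contact force.

**Checks that disagreed or failed:**
- My separate back-edge fit gave -0.02 rad near the end, on a few partly hidden points. It then crashed once the arm had moved away. Rectangle fits to the box rim and the step both showed the case square to within 0.003 rad.
- While pushing, I saw an unexplained upward force of about 5 to 10 N on the tool, probably friction against the step's face. The rim height did not change.

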